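# Make up the embossing press bed with its plates and dies

## Task

Make up the embossing press bed on its two dowels: the bright aluminium packing plate first, the red-brown insulating board on it, and the brass chase on top, each with both holes over the dowels and lying flat. Then drop the round copper die into the chase's round window and the square copper die into its square window, pattern up and fully home. Leave the stirrup, the mallet and the dye jar where they are.

Things in the scene. Friction and masses are not known exactly. Their poses are not given: they have to be found in the camera images.
- bed: Fixed press bed: dark steel slab 190 x 100 x 12 mm, grey field, black screws at its corners. On its long centre line at x = +53 and -53 mm stand two bright vertical dowels, 10 mm in diameter, tips 64 mm above the bench, the last 8 mm tapered. Origin: centre of its underside, on the bench; x along its length, z up. Plates seat centred on it, length along its x, either way round.
- packing_c (a point): Packing plate, loose, flat on the bench: bright aluminium, 132 x 56 mm, 16 mm thick, about 0.27 kg; two round 15 mm through-holes at x = +53 and -53 mm. This point is its centre, half-way up (8 mm above its underside); x along its length, y across, z up.
- insulator_c (a point): Insulating board, loose, flat on the bench: dark red-brown, 132 x 56 mm, 14 mm thick, about 0.13 kg; two round 15 mm through-holes at x = +53 and -53 mm. This point is its centre, half-way up (7 mm above its underside); x along its length, y across, z up.
- chase_c (a point): Brass chase (die holder), loose, flat: 132 x 56 mm, 14 mm thick, about 0.42 kg; 15 mm dowel holes at x = +53 and -53 mm; through-windows: round, 37 mm in diameter, centred at x = +22 mm, and square, 37 mm, sides along x and y, centred at x = -22 mm. This point is its centre, half-way up (7 mm above its underside); x along its length to the round window, y across, z up.
- round_die_c (a point): Round copper die, loose, standing: cylinder 32 mm in diameter, 30 mm tall, about 0.17 kg, dark ring and rosette pattern on its top; the lowest 3 mm are only 29 mm wide. This point is its centre, half-way up (15 mm above its underside); z up. Home, it stands on the insulating board and sticks out 16 mm above the chase.
- square_die_c (a point): Square copper die, loose, standing: 32 x 32 mm, 30 mm tall, about 0.20 kg, dark square border and four-petal pattern on its top; the lowest 3 mm are only 29 mm wide. This point is its centre, half-way up (15 mm above its underside); x, y along its sides, z up. Home, it stands on the insulating board and sticks out 16 mm above the chase.
- stirrup_c (a point): Bystander, loose: steel stirrup iron with black tread lying flat, about 125 x 125 mm and 22 mm high. This point is inside its arch, 10 mm above the bench.
- mallet_c (a point): Bystander, loose: mallet lying down, cream cylindrical head 50 mm in diameter and 90 mm long, wooden handle reaching 230 mm from the head's centre along its -x. This point is the centre of the head, 25 mm above the bench.
- dye_jar_c (a point): Bystander, loose: standing dark-brown dye jar with black cap, 60 mm in diameter and 70 mm tall. This point is its centre, half-way up.
Not all that is in view belongs to the job. There is more than one size of the part that bears packing_c; the job needs the smallest.

How it is judged:
On the way, in this order (a step that is already met when the one before it is completed fails the run):
1. the packing plate lies flat on the bed, over both dowels (horizontal distance between packing_c and bed below 0.005 m and z of packing_c in the frame of bed between 0.017 and 0.023 m and angle between packing_c's own z axis and vertical below 0.05 rad and angle between the x axis of packing_c and the x axis of bed, either way round below 0.08 rad), for 0.2 s.
2. the insulating board lies flat on the packing plate, over both dowels (all of step 1 and horizontal distance between insulator_c and bed below 0.005 m and z of insulator_c in the frame of bed between 0.032 and 0.038 m and angle between insulator_c's own z axis and vertical below 0.05 rad and angle between the x axis of insulator_c and the x axis of bed, either way round below 0.08 rad), for 0.2 s.
3. the brass chase lies flat on the insulating board, over both dowels (horizontal distance between each of insulator_c, chase_c and bed below 0.005 m and z of insulator_c in the frame of bed between 0.032 and 0.038 m and angle between each of insulator_c, chase_c's own z axis and vertical below 0.05 rad and angle between the x axis of each of insulator_c, chase_c and the x axis of bed, either way round below 0.08 rad and z of chase_c in the frame of bed between 0.046 and 0.052 m), for 0.2 s.
At the end, for the whole second after the job is handed in: From below: packing plate, insulating board, chase on both dowels, each within 5 mm of the bed's centre, 3 mm of seated height, level to 0.05 rad, in line to 0.08. Round die in round window, square in square: upright to 0.08 rad, within 5 mm of the centre, 3 mm of home. All released, at rest (all of step 1 and all of step 3 and x of round_die_c in the frame of chase_c between 0.017 and 0.027 m and y of round_die_c in the frame of chase_c between -0.005 and 0.005 m and z of round_die_c in the frame of chase_c between 0.005 and 0.011 m and angle between each of round_die_c, square_die_c's own z axis and vertical below 0.08 rad and x of square_die_c in the frame of chase_c between -0.027 and -0.017 m and y of square_die_c in the frame of chase_c between -0.005 and 0.005 m and z of square_die_c in the frame of chase_c between 0.005 and 0.011 m and linear speed of each of packing, insulator, chase, round_die, square_die below 0.01 m/s); the robot touches nothing.
It fails at once if the stirrup is pushed more than 25 mm from its place (distance of stirrup_c from where it was at the start of the episode above 0.025 m).
It fails at once if the mallet is pushed more than 25 mm from its place (distance of mallet_c from where it was at the start of the episode above 0.025 m).
It fails at once if the dye jar is pushed more than 25 mm from its place (distance of dye_jar_c from where it was at the start of the episode above 0.025 m).
It also fails if it takes over 141 s, if anything falls off the work surface, if the arm or the gripper's body presses on something with over 40 N, if the wrist force passes 120 N, or if a joint passes its speed limit or range.

## Robot

A 7-joint arm with a two-finger parallel gripper is mounted at the origin on the work surface. World frame = base frame: x ahead of the robot, y to its left, z up, the work surface at z = 0. Lengths are in m, angles in rad, forces in N, time in s.
With the tool pointing down it reaches from about 0.4 to 0.85 m from the base axis. Payload 4.5 kg.
Tool frame: the origin (TCP) lies at the very end of the fingers, on their centre line; the grasp point (between the pads) lies 19 mm behind it (r.pinch_z is the distance from the TCP to the grasp point, in m); z points along the fingers, y is the line along which they close (so a half turn about z gives the same grasp; the last joint's range is limited). The gripper opens to 88 mm and grips with 3 to 60 N. Pads are 18 mm wide; open, the fingers measure 123 mm over their backs; the gripper's body (75 mm by 187 mm) begins 45 mm behind the grasp point.
Start: joints at [1.262, 0.689, -0.195, 1.565, 0.157, 0.902, -0.215], TCP at [0.21, -0.589, 0.239] pointing down, gripper open.
Joint ranges: [-3.01, 3.01], [-0.46, 2.08], [-1.47, 1.51], [0.13, 2.56], [-1, 4.14], [0.04, 2.09], [-2.66, 2.66]. Speed limits (rad/s): [2.57, 2.57, 3.14, 3.14, 3.14, 3.14, 3.14].

## Interface

Orientations are given as a unit quaternion [x, y, z, w].
In Python, from plant import r, cams gives the robot as it stands.
- The arm moves only by the shell command python3 -m pendant 'ROWS' [FORCE]. ROWS is JSON, a list of rows, each a list of 3 entries, a list of its own where there are three numbers: the closure, from -1 (fully open) to 1 (shut), then the shift along the tool's x, y, z in mm, then the turn, a rotation vector about the tool's x, y, z in degrees. A call has 1 to 8 rows; each row shifts and turns the commanded pose from where the row before left it, along the tool's axes as they then stand; what a row does not reach is not made up. A row lasts 1/8 s, in which the tool goes at most 62.5 mm and 10.7 degrees, less where a joint would pass 70% of its speed; a pose out of reach is approached as far as the arm can. A call with a gripper value outside its range is refused whole. The fingers move at their own pace and stop on an object; FORCE is the grip in N (left out, the last holds). Time passes only in rows, so rows that do not move let the fingers close. It gives the time, the measured TCP pose, the force, the opening and the grip force at its end, in the units of the state.
- r.get_state(): the state, without advancing time (a new reading comes with each control period).
- cams.snapshot(name): name is "scene" or "top" or "wrist"; returns a dict with "img" (480x640x3 uint8, red, green, blue), "camera_matrix" (3x3 intrinsics, pixels), "camera_from_world" (4x4, takes a point from world to camera coordinates); the wrist camera has in their place "tool_from_camera" (4x4, takes a point from camera to tool coordinates, whose origin is the TCP and whose axes are the flange's). Camera axes: x right, y up, looking along -z (the intrinsics and any distortion apply to the point x, -y, -z); pixel columns grow to the right and rows downward; lengths in m; the calibration is good to about 2 mm. A picture is of the moment at which its call begins: read the wrist's pose just before it. There is no depth.
- r.finish_job(): hands the job in; it is judged then, once.
The state is a dict: "clock": time; "q": joint angles; "qd": joint speeds; "joint_torque": joint torques, N m; "tool_pos": TCP position; "eef_rot": TCP orientation; "contact_force": force on the tool from outside, world axes, zero at the start; "moment": the same for the moment, N m; "opening": opening from 0.0 (shut) to 1.0 (fully open); "finger_force": force on a finger pad.
Only numpy, scipy, OpenCV 4.12 (cv2) and the standard library are available. Lean on these libraries where they do the work, as an engineer would, in place of code of your own. Each camera call takes 0.05 s, during which the arm holds its last target. There are 200 camera calls.

## Working session

There is one attempt and no reset: what is moved stays moved. The work goes in short steps, Python scripts to look and compute and a shell command to move; the robot and the scene stay as the last step left them, time stands still between calls to the robot, and variables do not carry over. Pictures are saved under pics/ and viewed, at most 14 in all, crops included, and the job is handed in when it is done.

```bash
ls; mkdir -p pics
python3 - <<'E'
from plant import r,cams
import cv2
s=r.get_state();print(s)
for n in ["scene","top"]:
    d=cams.snapshot(n);cv2.imwrite(f"pics/{n}0.png",d["img"][:,:,::-1]);print(d["camera_matrix"],d["camera_from_world"],[k for k in d])
d=cams.snapshot("wrist");print(d["camera_matrix"],d["tool_from_camera"],[k for k in d])
E
```

```text
pics
{'clock': 0.0, 'q': array([ 1.26178885,  0.68996442, -0.19451675,  1.56631799,  0.15733677,
        0.90246673, -0.21508445]), 'qd': array([ 0.00124761,  0.00077178,  0.00049665, -0.00042551,  0.00175219,
        0.00112446,  0.00033998]), 'joint_torque': array([ 2.48292572e-04, -5.27567589e+01, -1.26666203e+00, -1.53431529e+01,
       -5.24933171e-02,  6.53583440e-03,  2.04391658e-04]), 'tool_pos': array([ 0.20982748, -0.58808154,  0.23792923]), 'eef_rot': array([ 9.85335545e-01,  1.70625579e-01, -2.24126407e-04, -8.51632732e-04]), 'contact_force': array([-0.29160624, -0.57719284, -0.31172313]), 'moment': array([-0.00617232,  0.02221391, -0.04798924]), 'finger_force': 0.0, 'opening': 1.0007752862348125}
[[542.95970321   0.         323.52621454]
 [  0.         542.95970321 244.93199984]
 [  0.           0.           1.        ]] [[-0.74313389  0.66908275 -0.00896062  0.37076479]
 [-0.54219646 -0.59424867  0.59404674  0.25543225]
 [ 0.39214159  0.44631468  0.80438062 -1.27569091]
 [ 0.          0.          0.          1.        ]] ['img', 'camera_matrix', 'camera_from_world']
[[467.76535836   0.         320.72943927]
 [  0.         467.76535836 233.22527874]
 [  0.           0.           1.        ]] [[-0.00375125 -0.99995836  0.00831912  0.00541696]
 [ 0.98506293 -0.00226293  0.17217986 -0.52314046]
 [-0.17215386  0.00884075  0.9850304  -1.08412727]
 [ 0.          0.          0.          1.        ]] ['img', 'camera_matrix', 'camera_from_world']
[[428.33747715   0.         323.85553651]
 [  0.         428.33747715 236.06082007]
 [  0.           0.           1.        ]] [[ 8.49312979e-04  9.64105954e-01  2.65516454e-01  6.79826068e-02]
 [ 9.99999515e-01 -6.86179497e-04 -7.07160799e-04  9.91879430e-04]
 [-4.99585991e-04  2.65516925e-01 -9.64106069e-01 -1.47282135e-01]
 [ 0.00000000e+00  0.00000000e+00  0.00000000e+00  1.00000000e+00]] ['img', 'camera_matrix', 'tool_from_camera']
```

View pics/top0.png

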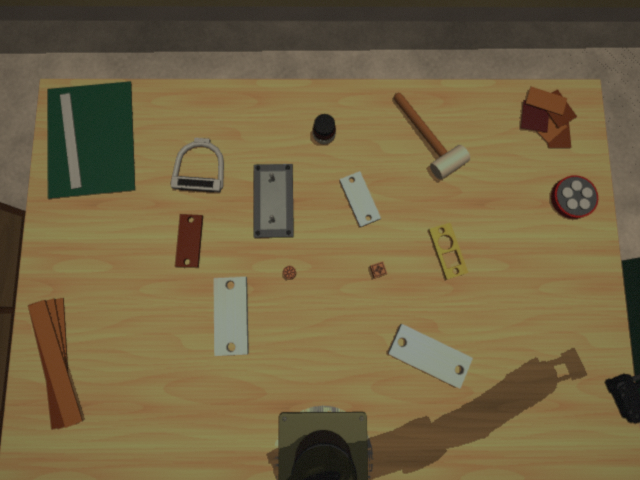

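View pics/scene0.png

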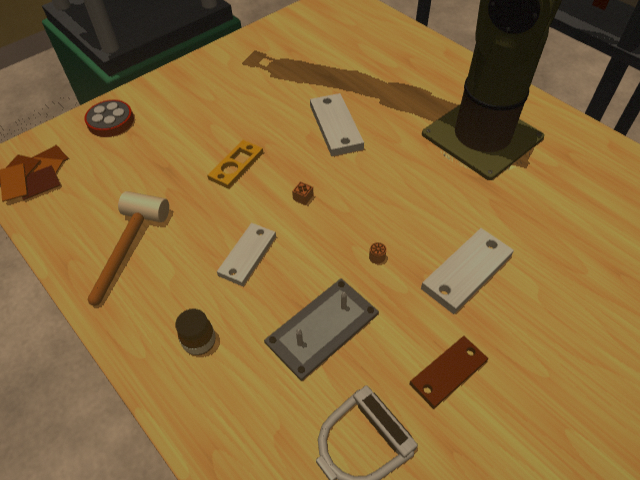

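The top view shows the bed near (273,201), the smallest packing plate (360,199), the insulator (189,241), the chase (448,252) with its round window at the upper end, the round die (289,272) and the square die (378,270). The bystanders are the stirrup (198,168), the jar (324,129) and the mallet (450,160).

```bash
cat > h.py <<'E'
import numpy as np, cv2
from scipy.optimize import minimize
from scipy.spatial.transform import Rotation as R
from plant import r,cams
def snap(n):
    s=r.get_state(); d=cams.snapshot(n)
    if n=="wrist":
        T=np.eye(4);T[:3,:3]=R.from_quat(s["eef_rot"]).as_matrix();T[:3,3]=s["tool_pos"]
        C=np.linalg.inv(T@d["tool_from_camera"])
    else: C=d["camera_from_world"]
    return d["img"],d["camera_matrix"],C,s
def proj(P,K,C):
    p=P@C[:3,:3].T+C[:3,3]; p=p*[1,-1,-1]; q=p@K.T
    return q[:,:2]/q[:,2:]
def back(u,v,z,K,C):
    d=np.linalg.inv(K)@[u,v,1]*[1,-1,-1]; d=C[:3,:3].T@d; o=-C[:3,:3].T@C[:3,3]
    return (o+d*(z-o[2])/d[2])[:2]
def circ(x,rad,z,y=0):
    a=np.linspace(0,2*np.pi,40,endpoint=False); return np.c_[x+rad*np.cos(a),y+rad*np.sin(a),0*a+z]
def rect(a,b,z,x=0):
    t=np.linspace(-.5,.5,int(40*max(1,a/.06)))
    return np.vstack([np.c_[x+a*t,0*t+s*b/2,0*t+z] for s in(-1,1)]+[np.c_[x+0*t+s*a/2,b*t,0*t+z] for s in(-1,1)])
def model(n):
    z={"packing":.016,"insulator":.014,"chase":.014}.get(n)
    if z:
        m=[rect(.132,.056,z),circ(.053,.0075,z),circ(-.053,.0075,z)]
        if n=="chase": m+=[circ(.022,.0185,z),rect(.037,.037,z,-.022)]
        return np.vstack(m)
    if n=="bed": return rect(.19,.1,.012)
    if n=="round": return circ(0,.016,.03)
    if n=="square": return rect(.032,.032,.03)
def fit(n,p0,view,z0=0,tr=6,spread=.008):
    img,K,C,s=view
    g=cv2.GaussianBlur(img,(3,3),0)
    e=np.max([cv2.Canny(g[:,:,i],40,100) for i in range(3)],axis=0)
    D=np.minimum(cv2.distanceTransform(255-e,cv2.DIST_L2,5),tr)
    M=model(n)
    def f(p):
        c,w=np.cos(p[2]),np.sin(p[2])
        P=np.c_[p[0]+c*M[:,0]-w*M[:,1],p[1]+w*M[:,0]+c*M[:,1],M[:,2]+z0]
        q=proj(P,K,C).astype(np.float32)
        return cv2.remap(D,q[None,:,0],q[None,:,1],cv2.INTER_LINEAR,borderValue=tr).mean()
    best=None;rng=np.random.default_rng(0)
    for k in range(25):
        st=np.array(p0)+(rng.normal(size=3)*[spread,spread,.1 if n!="round" else 0] if k else 0)
        o=minimize(f,st,method="Nelder-Mead",options=dict(initial_simplex=st+np.vstack([[0,0,0],np.diag([.004,.004,.06])]),xatol=1e-5,fatol=1e-4))
        if best is None or o.fun<best.fun: best=o
    return best.x,best.fun
E
python3 - <<'E'
from h import *
v=snap("top");w=snap("scene")
A={"bed":((254,176),(291,228),(273,201),.012),"packing":((351,181),(369,217),None,.016),"insulator":((192,219),(186,263),None,.014),"chase":((440,230),(459,271),None,.014),"round":((289,272),(289,272),None,.03),"square":((378,264),(378,277),None,.03)}
A["bed"]=((274,166),(273,237),None,.012)
for n,(a,b,_,z) in A.items():
    a=back(*a,z,v[1],v[2]);b=back(*b,z,v[1],v[2]);c=(a+b)/2;y=np.arctan2(*(a-b)[::-1])
    print(n,c,y,"L",np.linalg.norm(a-b),*[ (np.round(x,4),round(f,2)) for x,f in (fit(n,[*c,y],v),fit(n,[*c,y],w))])
for n,p,z in(("stir",(198,168),.01),("jar",(324,129),.06),("mal",(450,162),.03)): print(n,back(*p,z,v[1],v[2]))
E
```

```text
bed [0.61147609 0.12199994] -7.878761670656018e-05 L 0.18345742581279886 (array([0.6135, 0.1235, 0.0211]), np.float64(0.19)) (array([0.6151, 0.1227, 0.0191]), np.float64(0.27))
packing [ 0.61565324 -0.09527481] 0.4377361966539459 L 0.10276779499865318 (array([ 0.6186, -0.0951,  0.3893]), np.float64(0.13)) (array([ 0.6154, -0.0964,  0.3929]), np.float64(0.17))
insulator [0.51034256 0.32891695] -0.08955668360044614 L 0.11041789010554393 (array([ 0.5117,  0.3296, -0.0222]), np.float64(0.39)) (array([ 0.5102,  0.3312, -0.0498]), np.float64(0.49))
chase [ 0.48492605 -0.31452239] 0.3880840242105467 L 0.11058713967088997 (array([ 0.4821, -0.305 ,  0.2884]), np.float64(1.29)) (array([ 0.4832, -0.313 ,  0.2941]), np.float64(0.19))
round [0.43108626 0.08057246] 0.0 L 0.0 (array([0.4302, 0.0811, 0.1504]), np.float64(0.44)) (array([ 0.4437,  0.0957, -0.1674]), np.float64(0.52))
square [ 0.43410721 -0.13437928] -0.024851622620908356 L 0.031464192206756024 (array([ 0.4344, -0.1288,  0.2907]), np.float64(0.35)) (array([ 0.4354, -0.1365,  0.3119]), np.float64(0.3))
stir [0.69875209 0.31558407]
jar [ 0.78292602 -0.00513062]
mal [ 0.70736472 -0.3228832 ]
```

```bash
cat >> h.py <<'E'
def plan(x,y,z,yaw):
    s=r.get_state();Q=R.from_quat(s["eef_rot"]);m=Q.as_matrix();cy=np.arctan2(m[1,0],m[0,0])
    t=(yaw-cy+np.pi)%(2*np.pi)-np.pi
    tilt=Q.inv().apply(np.cross(m[:,2],[0,0,-1]))
    G=np.array([[np.cos(yaw),np.sin(yaw),0],[np.sin(yaw),-np.cos(yaw),0],[0,0,-1]])
    d=np.array([x,y,z])-s["tool_pos"]
    print("t",round(s["clock"],2),"pos",np.round(s["tool_pos"],4),"F",np.round(s["contact_force"],1),"turn z deg",round(-np.degrees(t),2),"tilt corr deg",np.round(np.degrees(tilt),2),"then shift mm",np.round(G.T@d*1e3,1),"now-frame",np.round(m.T@d*1e3,1))
E
python3 -c "
from h import *
plan(.617,-.0957,.2,.391)"
```

```text
t 0.25 pos [ 0.21   -0.5884  0.2383] F [-0.5  0.2  0.2] turn z deg -2.76 tilt corr deg [-0.05  0.    0.  ] then shift mm [ 564.1 -300.4   38.3] now-frame [ 549.  -327.1   38.6]
```

```bash
python3 -m pendant '[[-1,[0,0,0],[0,0,-2.8]],[-1,[47,-25,0],[0,0,0]],[-1,[47,-25,0],[0,0,0]],[-1,[47,-25,0],[0,0,0]],[-1,[47,-25,0],[0,0,0]],[-1,[47,-25,0],[0,0,0]],[-1,[47,-25,0],[0,0,0]],[-1,[47,-25,0],[0,0,0]]]' 30
python3 -m pendant '[[-1,[47,-25,10],[0,0,0]],[-1,[47,-25,20],[0,0,0]],[-1,[47,-25,30],[0,0,0]],[-1,[47,-25,30],[0,0,0]],[-1,[47,-25,30],[0,0,0]],[-1,[0,0,0],[0,0,0]],[-1,[0,0,0],[0,0,0]]]'
python3 - <<'E'
from h import *
plan(.617,-.0957,.12,.391)
v=snap("wrist");cv2.imwrite("pics/w1.png",v[0][:,:,::-1]);print(fit("packing",[.617,-.0957,.391],v))
E
```

```text
clock: 1.25
tool_pos: [0.4484, -0.3, 0.2388]
eef_rot: [0.981, 0.195, 0.0, 0.0]
contact_force: [0.5, -0.7, 0.2]
opening: 1.002
finger_force: 0.0
clock: 2.12
tool_pos: [0.6164, -0.0969, 0.1186]
eef_rot: [0.981, 0.194, -0.001, 0.0]
contact_force: [0.1, -0.5, 0.1]
opening: 1.0
finger_force: 0.0
t 2.12 pos [ 0.6164 -0.0969  0.1186] F [ 0.1 -0.5  0.1] turn z deg 0.02 tilt corr deg [ 0.04  0.08 -0.  ] then shift mm [ 1.1 -0.9 -1.4] now-frame [ 1.1 -0.9 -1.4]
(array([ 0.61656862, -0.09690368,  0.39228666]), np.float64(0.42595621943473816))
```

View pics/w1.png

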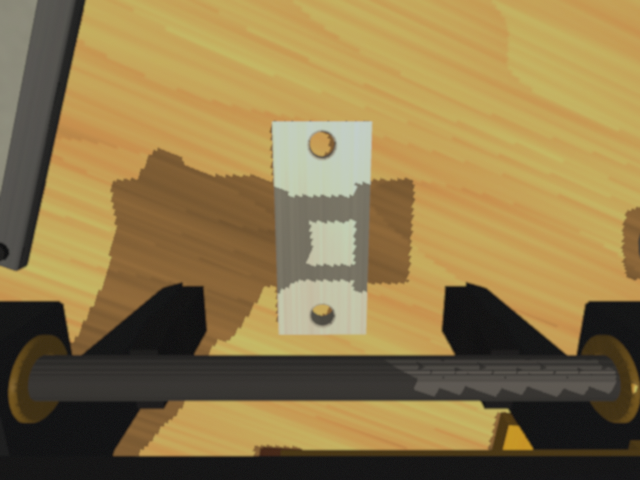

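The wrist view shows the plate centred between the fingers, spanning columns 272–372 with its holes at (322,144) and (322,314). Descending to grip.

```bash
python3 -m pendant '[[-1,[0,0,40],[0,0,0]],[-1,[0,0,40],[0,0,0]],[-1,[0,0,25],[0,0,0]],[-1,[0,0,10],[0,0,0]],[-1,[0,0,0],[0,0,0]],[1,[0,0,0],[0,0,0]],[1,[0,0,0],[0,0,0]],[1,[0,0,0],[0,0,0]]]' 40
python3 -m pendant '[[1,[0,0,0],[0,0,0]],[1,[0,0,0],[0,0,0]],[1,[0,0,0],[0,0,0]],[1,[0,0,-10],[0,0,0]],[1,[0,0,-30],[0,0,0]],[1,[0,0,-50],[0,0,0]],[1,[0,0,-50],[0,0,0]],[1,[0,0,0],[0,0,0]]]'
python3 - <<'E'
from h import *
v=snap("wrist");cv2.imwrite("pics/w2.png",v[0][:,:,::-1]);p=v[3]["tool_pos"];print(p[2])
for z in(-.004,-.003,-.002,-.001):print(fit("packing",[p[0],p[1],.391],v,z0=p[2]+z,spread=.003),p)
plan(.614,.123,.145,.020)
E
```

```text
clock: 3.18
tool_pos: [0.6173, -0.0961, 0.0044]
eef_rot: [0.981, 0.195, 0.001, 0.0]
contact_force: [0.5, -0.4, 0.1]
opening: 0.686
finger_force: 0.0
clock: 4.18
tool_pos: [0.6197, -0.0965, 0.1479]
eef_rot: [0.981, 0.194, 0.004, 0.001]
contact_force: [0.7, 0.2, -2.1]
opening: 0.625
finger_force: 40.0
0.14787949199645312
(array([ 0.61935004, -0.097802  ,  0.39284753]), np.float64(2.1778218746185303)) [ 0.6196516  -0.0965474   0.14787949]
(array([ 0.61959104, -0.09769948,  0.39297188]), np.float64(2.1185896396636963)) [ 0.6196516  -0.0965474   0.14787949]
(array([ 0.61960441, -0.09764775,  0.39206917]), np.float64(2.1956355571746826)) [ 0.6196516  -0.0965474   0.14787949]
(array([ 0.61965633, -0.09774703,  0.39197062]), np.float64(2.4167001247406006)) [ 0.6196516  -0.0965474   0.14787949]
t 4.22 pos [ 0.6176 -0.0964  0.1453] F [-0.5 -0.5 -3.8] turn z deg 21.28 tilt corr deg [ 0.1  -0.15  0.  ] then shift mm [   0.8 -219.4    0.3] now-frame [ 8.030e+01 -2.042e+02  2.000e-01]
```

```bash
python3 -m pendant '[[1,[0,0,-10],[0,0,7.1]],[1,[0,0,-15],[0,0,7.1]],[1,[0,0,-15],[0,0,7.1]],[1,[-30,-45,0],[0,0,0]],[1,[-30,-45,0],[0,0,0]],[1,[-30,-45,0],[0,0,0]],[1,[0,-45,0],[0,0,0]],[1,[0,-40,0],[0,0,0]]]'
python3 -m pendant '[[1,[0,0,0],[0,0,0]],[1,[0,0,0],[0,0,0]],[1,[0,0,0],[0,0,0]],[1,[0,0,0],[0,0,0]]]'
python3 - <<'E'
from h import *
v=snap("wrist");cv2.imwrite("pics/w2.png",v[0][:,:,::-1]);p=v[3]["tool_pos"];
print(fit("packing",[p[0],p[1],.02],v,z0=p[2]-.003,spread=.003),p)
print(fit("bed",[.614,.123,.02],v))
plan(.614,.123,.145,.020)
E
```

```text
clock: 5.22
tool_pos: [0.5206, 0.1234, 0.182]
eef_rot: [1.0, 0.01, -0.002, 0.001]
contact_force: [0.3, 0.5, -2.9]
opening: 0.632
finger_force: 40.0
clock: 5.72
tool_pos: [0.5225, 0.1207, 0.1835]
eef_rot: [1.0, 0.009, -0.0, 0.0]
contact_force: [-0.1, 0.1, -3.1]
opening: 0.63
finger_force: 40.0
(array([0.52217604, 0.11962978, 0.02019537]), np.float64(2.2200958728790283)) [0.52249972 0.12073313 0.18350044]
(array([0.6373646 , 0.12262309, 0.01991627]), np.float64(4.337066173553467))
t 5.78 pos [0.5225 0.1211 0.1836] F [-0.1 -0.1 -1.8] turn z deg -0.09 tilt corr deg [0.03 0.02 0.  ] then shift mm [91.5 -0.1 38.6] now-frame [91.5 -0.3 38.6]
```

View pics/w2.png

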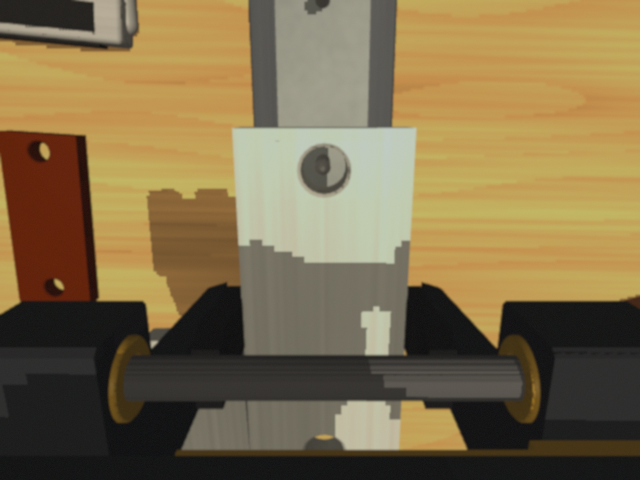

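The picture shows the plate held with its hole at (324,168) and the bed behind it, cut off at the top of the frame. I'll step sideways to see the bed whole.

```bash
python3 -m pendant '[[1,[25,46,-7],[0,0,0]],[1,[25,46,-7],[0,0,0]],[1,[25,46,-6],[0,0,0]],[1,[0,0,0],[0,0,0]],[1,[0,0,0],[0,0,0]],[1,[0,0,0],[0,0,0]],[1,[0,0,0],[0,0,0]]]'
python3 - <<'E'
from h import *
v=snap("wrist");cv2.imwrite("pics/w3.png",v[0][:,:,::-1]);p=v[3]["tool_pos"];
print(fit("packing",[p[0],p[1],.02],v,z0=p[2]-.003,spread=.003),p)
print(fit("bed",[.614,.123,.02],v))
plan(.614,.123,.145,.020)
E
```

```text
clock: 6.65
tool_pos: [0.5998, -0.0131, 0.2036]
eef_rot: [1.0, 0.011, -0.0, -0.0]
contact_force: [-0.2, -0.8, -2.8]
opening: 0.628
finger_force: 40.0
(array([ 0.5998522 , -0.01408969,  0.02282943]), np.float64(2.0478391647338867)) [ 0.59981692 -0.01305379  0.20363892]
(array([0.61335402, 0.12158735, 0.02271737]), np.float64(0.9161529541015625))
t 6.7 pos [ 0.5999 -0.0133  0.2037] F [ 0.1 -0.3 -2.5] turn z deg 0.09 tilt corr deg [-0.02  0.02  0.  ] then shift mm [  16.8 -136.    58.7] now-frame [  17.  -135.9   58.7]
```

View pics/w3.png

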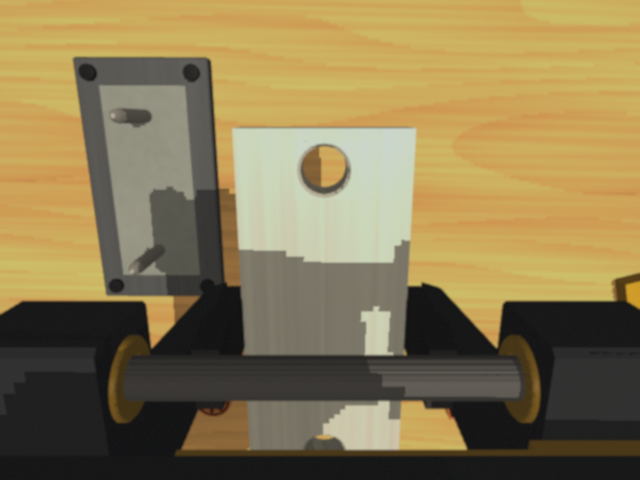

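Run:
```python
from h import *
v=snap("wrist");p=v[3]["tool_pos"]
for z0 in(.0,): print([np.round(fit("bed",[.614,.123,.02],v,tr=t)[0],4) for t in(3,10)])
a=back(115,115,.064,v[1],v[2]);b=back(135,268,.064,v[1],v[2]);print(a,b,(a+b)/2,np.linalg.norm(a-b))
# corners screws symmetric check
c=[back(*q,.012,v[1],v[2]) for q in((88,72),(191,72),(116,286),(208,286))];print(c,np.mean(c,0))
print(proj(np.array([[.6134+s*.053,.1216+s*.053*.0215,.064] for s in(1,-1)]),v[1],v[2]))
crop=v[0][40:310,60:240,::-1];cv2.imwrite("pics/w3c.png",cv2.resize(crop,None,fx=2.2,fy=2.2,interpolation=cv2.INTER_CUBIC))
```

```text
[array([0.6136, 0.1217, 0.0225]), array([0.6136, 0.1217, 0.0225])]
[0.66716487 0.1217476 ] [0.56276687 0.11873933] [0.61496587 0.12024346] 0.10444132956377071
[array([0.69730972, 0.1628711 ]), array([0.6990308 , 0.08644082]), array([0.52708525, 0.16020106]), array([0.5288253 , 0.08222503])] [0.61306277 0.1229345 ]
[[113.58473427 116.19597723]
 [132.88727942 271.09260122]]
```

View pics/w3c.png

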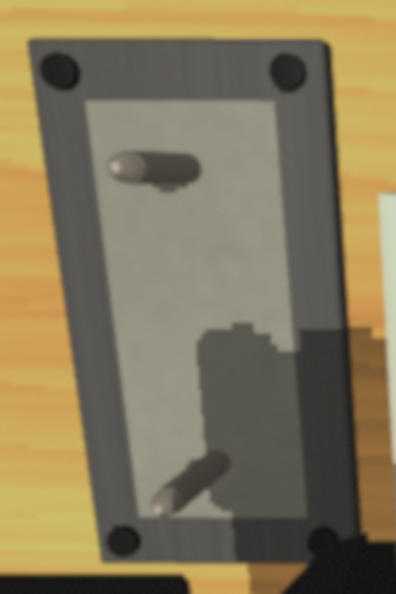

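```bash
python3 -m pendant '[[1,[0,-45,20],[0,0,0]],[1,[10,-45,20],[0,0,0]],[1,[7,-46,30],[0,0,0]],[1,[0,0,20],[0,0,0]],[1,[0,0,0],[0,0,0]],[1,[0,0,0],[0,0,0]],[1,[0,0,0],[0,0,0]]]'
python3 - <<'E'
from h import *
plan(.6138,.1226,.018,.0222)
E
```

```text
clock: 7.62
tool_pos: [0.6154, 0.121, 0.115]
eef_rot: [1.0, 0.009, 0.001, 0.0]
contact_force: [-0.9, 0.4, -2.8]
opening: 0.629
finger_force: 40.0
t 7.62 pos [0.6154 0.121  0.115 ] F [-0.9  0.4 -2.8] turn z deg -0.21 tilt corr deg [ 0.01 -0.13  0.  ] then shift mm [-1.6 -1.6 97. ] now-frame [-1.8 -1.6 97. ]
```

```bash
python3 -m pendant '[[1,[0,0,10],[0,0,0]],[1,[0,0,0],[0,0,0]],[1,[0,0,0],[0,0,0]]]'
python3 - <<'E'
from h import *
plan(.6138,.1226,.018,.0222)
v=snap("wrist");plan(.6138,.1226,.018,.0222)
E
```

```text
clock: 8.0
tool_pos: [0.6145, 0.1218, 0.1036]
eef_rot: [1.0, 0.01, -0.0, 0.0]
contact_force: [0.9, -0.2, -2.3]
opening: 0.633
finger_force: 40.0
t 8.0 pos [0.6145 0.1218 0.1036] F [ 0.9 -0.2 -2.3] turn z deg -0.14 tilt corr deg [0.   0.01 0.  ] then shift mm [-0.6 -0.8 85.6] now-frame [-0.6 -0.8 85.6]
t 8.05 pos [0.6146 0.1219 0.1037] F [ 0.8  0.7 -2.8] turn z deg -0.13 tilt corr deg [ 0.   -0.01  0.  ] then shift mm [-0.8 -0.7 85.7] now-frame [-0.8 -0.7 85.7]
```

```bash
python3 -m pendant '[[1,[-0.6,-0.7,20],[0,0,0]],[1,[0,0,20],[0,0,0]],[1,[0,0,8],[0,0,0]],[1,[0,0,8],[0,0,0]],[1,[0,0,0],[0,0,0]]]'
python3 -m pendant '[[1,[0,0,10],[0,0,0]],[1,[0,0,10],[0,0,0]],[1,[0,0,6],[0,0,0]],[1,[0,0,0],[0,0,0]],[1,[0,0,0],[0,0,0]]]'
```

```text
clock: 8.68
tool_pos: [0.6137, 0.1225, 0.0473]
eef_rot: [1.0, 0.01, -0.0, 0.0]
contact_force: [-0.8, 0.5, -2.8]
opening: 0.633
finger_force: 40.0
clock: 9.3
tool_pos: [0.6141, 0.1226, 0.0218]
eef_rot: [1.0, 0.01, 0.0, 0.0]
contact_force: [-0.4, -0.2, -2.8]
opening: 0.632
finger_force: 40.0
```

```bash
python3 -m pendant '[[1,[0,0,4],[0,0,0]],[1,[0,0,0],[0,0,0]],[1,[0,0,0.5],[0,0,0]],[-1,[0,0,0],[0,0,0]],[-1,[0,0,0],[0,0,0]],[-1,[0,0,0],[0,0,0]],[-1,[0,0,0],[0,0,0]]]'
python3 -m pendant '[[-1,[0,0,-20],[0,0,0]],[-1,[0,0,-50],[0,0,0]],[-1,[0,0,-50],[0,0,0]],[-1,[0,0,0],[0,0,0]],[-1,[0,0,0],[0,0,0]]]'
python3 - <<'E'
from h import *
v=snap("wrist");cv2.imwrite("pics/w4.png",v[0][:,:,::-1])
print(fit("packing",[.614,.122,.02],v,z0=.012,spread=.003),fit("bed",[.614,.122,.02],v))
plan(.511,.330,.22,-.035)
E
```

```text
clock: 10.18
tool_pos: [0.614, 0.1226, 0.0174]
eef_rot: [1.0, 0.01, 0.0, -0.0]
contact_force: [0.6, -0.1, -0.7]
opening: 1.002
finger_force: 0.0
clock: 10.8
tool_pos: [0.6136, 0.1226, 0.1378]
eef_rot: [1.0, 0.01, 0.0, -0.0]
contact_force: [-1.4, -0.1, -0.4]
opening: 0.997
finger_force: 0.0
(array([0.61328079, 0.1212198 , 0.01986047]), np.float64(0.7300429344177246)) (array([0.61360407, 0.12206369, 0.02077279]), np.float64(0.28313687443733215))
t 10.85 pos [0.6131 0.1225 0.1368] F [-0.4  0.2 -1.3] turn z deg 3.15 tilt corr deg [0.02 0.08 0.  ] then shift mm [-109.3 -203.8  -83.2] now-frame [ -98.  -209.5  -83.1]
```

View pics/w4.png

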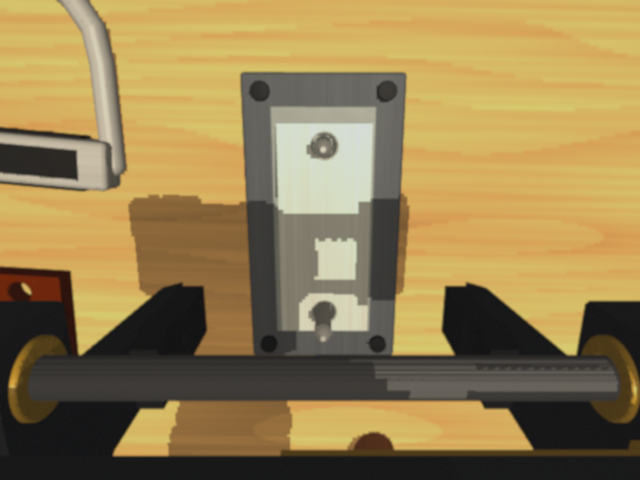

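The packing plate is seated on both dowels, visible at (323,146) and (323,315). Next is the insulator.

```bash
python3 -m pendant '[[-1,[0,0,0],[0,0,3.2]],[-1,[-27,-51,0],[0,0,0]],[-1,[-27,-51,0],[0,0,0]],[-1,[-27,-51,0],[0,0,0]],[-1,[-28,-51,15],[0,0,0]],[-1,[0,0,0],[0,0,0]],[-1,[0,0,0],[0,0,0]],[-1,[0,0,0],[0,0,0]]]'
python3 - <<'E'
from h import *
v=snap("wrist");cv2.imwrite("pics/w5.png",v[0][:,:,::-1])
x,f=fit("insulator",[.511,.330,-.035],v);print(x,f)
plan(x[0],x[1],.004,x[2])
E
```

```text
clock: 11.85
tool_pos: [0.5134, 0.328, 0.1219]
eef_rot: [1.0, -0.02, 0.0, 0.001]
contact_force: [0.1, 0.2, 0.4]
opening: 1.0
finger_force: 0.0
[ 0.51093918  0.32993976 -0.0436704 ] 0.43876662850379944
t 11.9 pos [0.5135 0.3282 0.1221] F [0.4 0.4 0.2] turn z deg 0.26 tilt corr deg [ 0.08 -0.03  0.  ] then shift mm [ -2.6  -1.7 118.1] now-frame [ -2.7  -1.9 118.1]
```

```bash
python3 -m pendant '[[-1,[-2.6,-2.5,40],[0,0,0.3]],[-1,[0,0,40],[0,0,0]],[-1,[0,0,27],[0,0,0]],[-1,[0,0,11],[0,0,0]],[-1,[0,0,0],[0,0,0]],[1,[0,0,0],[0,0,0]],[1,[0,0,0],[0,0,0]],[1,[0,0,0],[0,0,0]]]' 40
python3 -m pendant '[[1,[0,0,0],[0,0,0]],[1,[0,0,0],[0,0,0]],[1,[0,0,-10],[0,0,0]],[1,[0,0,-40],[0,0,0]],[1,[0,0,-50],[0,0,0]],[1,[0,0,0],[0,0,0]],[1,[0,0,0],[0,0,0]],[1,[0,0,0],[0,0,0]]]'
python3 - <<'E'
from h import *
v=snap("wrist");p=v[3]["tool_pos"];
print(fit("insulator",[p[0],p[1],-.04],v,z0=p[2]-.003,spread=.003),p)
plan(.6138,.1224,.1,.021)
E
```

```text
clock: 12.9
tool_pos: [0.5102, 0.3333, 0.0049]
eef_rot: [1.0, -0.021, 0.0, -0.0]
contact_force: [0.3, -0.1, 0.4]
opening: 0.683
finger_force: 0.5
clock: 13.9
tool_pos: [0.5087, 0.3325, 0.1027]
eef_rot: [1.0, -0.02, -0.001, 0.001]
contact_force: [0.1, 0.0, -1.3]
opening: 0.63
finger_force: 40.0
(array([ 0.50959362,  0.33135489, -0.040496  ]), np.float64(2.104299783706665)) [0.50867835 0.33247093 0.102707  ]
t 13.95 pos [0.5088 0.3325 0.1027] F [ 0.9 -0.1 -1.2] turn z deg -3.55 tilt corr deg [ 0.11  0.14 -0.  ] then shift mm [100.6 212.2   2.7] now-frame [113.5 205.6   2.8]
```

```bash
python3 -m pendant '[[1,[0,0,-5],[0,0,-3.6]],[1,[25,53,0],[0,0,0]],[1,[25,53,0],[0,0,0]],[1,[25,53,0],[0,0,0]],[1,[25,53,0],[0,0,0]],[1,[0,0,0],[0,0,0]],[1,[0,0,0],[0,0,0]],[1,[0,0,0],[0,0,0]]]'
python3 - <<'E'
from h import *
plan(.6131,.1225,.034,.021)
E
```

```text
clock: 14.95
tool_pos: [0.6133, 0.1256, 0.1086]
eef_rot: [1.0, 0.012, -0.001, -0.001]
contact_force: [0.1, 0.3, -1.4]
opening: 0.629
finger_force: 40.0
t 14.95 pos [0.6133 0.1256 0.1086] F [ 0.1  0.3 -1.4] turn z deg 0.21 tilt corr deg [-0.07  0.09  0.  ] then shift mm [-0.2  3.1 74.6] now-frame [-0.1  3.1 74.6]
```

```bash
python3 -m pendant '[[1,[0,2.5,10],[0,0,0.2]],[1,[0,0,15],[0,0,0]],[1,[0,0,0],[0,0,0]],[1,[0,0,0],[0,0,0]]]'
python3 - <<'E'
from h import *
plan(.6131,.1225,.034,.021)
E
```

```text
clock: 15.45
tool_pos: [0.6143, 0.1208, 0.0839]
eef_rot: [1.0, 0.009, -0.0, 0.0]
contact_force: [0.1, -0.6, -1.7]
opening: 0.629
finger_force: 40.0
t 15.45 pos [0.6143 0.1208 0.0839] F [ 0.1 -0.6 -1.7] turn z deg -0.15 tilt corr deg [0.01 0.02 0.  ] then shift mm [-1.2 -1.7 49.9] now-frame [-1.2 -1.8 49.9]
```

```bash
python3 -m pendant '[[1,[-0.8,-0.8,6],[0,0,0]],[1,[0,0,0],[0,0,0]],[1,[0,0,0],[0,0,0]],[1,[0,0,0],[0,0,0]],[1,[0,0,0],[0,0,0]]]'
python3 - <<'E'
from h import *
plan(.6131,.1225,.034,.021)
E
```

```text
clock: 16.08
tool_pos: [0.6137, 0.1215, 0.0783]
eef_rot: [1.0, 0.009, 0.0, 0.0]
contact_force: [-0.9, 0.3, -0.9]
opening: 0.629
finger_force: 40.0
t 16.07 pos [0.6137 0.1215 0.0783] F [-0.9  0.3 -0.9] turn z deg -0.16 tilt corr deg [ 0.   -0.02 -0.  ] then shift mm [-0.6 -1.1 44.3] now-frame [-0.6 -1.1 44.3]
```

```bash
python3 -m pendant '[[1,[-0.6,-1,8],[0,0,0]],[1,[0,0,8],[0,0,0]],[1,[0,0,8],[0,0,0]],[1,[0,0,8],[0,0,0]],[1,[0,0,0],[0,0,0]],[1,[0,0,0],[0,0,0]]]'
python3 -m pendant '[[1,[0,0,6],[0,0,0]],[1,[0,0,4],[0,0,0]],[1,[0,0,2],[0,0,0]],[1,[0,0,0],[0,0,0]],[1,[0,0,0],[0,0,0]]]'
```

```text
clock: 16.82
tool_pos: [0.6132, 0.1225, 0.0463]
eef_rot: [1.0, 0.009, 0.0, 0.0]
contact_force: [0.8, 0.5, -1.2]
opening: 0.627
finger_force: 40.0
clock: 17.45
tool_pos: [0.6131, 0.1225, 0.0343]
eef_rot: [1.0, 0.009, 0.0, 0.0]
contact_force: [0.2, 0.7, -2.1]
opening: 0.632
finger_force: 40.0
```

```bash
python3 -m pendant '[[1,[0,0,1.5],[0,0,0]],[1,[0,0,0],[0,0,0]],[-1,[0,0,0],[0,0,0]],[-1,[0,0,0],[0,0,0]],[-1,[0,0,0],[0,0,0]],[-1,[0,0,0],[0,0,0]]]'
python3 -m pendant '[[-1,[0,0,-20],[0,0,0]],[-1,[0,0,-50],[0,0,0]],[-1,[0,0,-40],[0,0,0]],[-1,[0,0,0],[0,0,0]],[-1,[0,0,0],[0,0,0]],[-1,[0,0,0],[0,0,0]]]'
python3 - <<'E'
from h import *
v=snap("wrist")
print(fit("insulator",[.614,.122,.02],v,z0=.028,spread=.003),fit("bed",[.614,.122,.02],v))
plan(.483,-.312,.12,.292)
E
```

```text
clock: 18.2
tool_pos: [0.6131, 0.1225, 0.0328]
eef_rot: [1.0, 0.009, 0.0, 0.0]
contact_force: [-0.3, -0.0, -0.2]
opening: 1.002
finger_force: 0.0
clock: 18.95
tool_pos: [0.612, 0.1223, 0.1417]
eef_rot: [1.0, 0.009, -0.001, 0.0]
contact_force: [0.6, 0.1, -0.4]
opening: 1.0
finger_force: 0.0
(array([0.61369114, 0.12128321, 0.01883284]), np.float64(0.284438818693161)) (array([0.61374946, 0.12213307, 0.0192902 ]), np.float64(0.24497227370738983))
t 19.0 pos [0.6121 0.1223 0.1416] F [ 0.4 -0.3  0.9] turn z deg -15.68 tilt corr deg [0.03 0.13 0.  ] then shift mm [-248.7  378.8   21.6] now-frame [-137.   431.9   22.2]
```

```bash
python3 -m pendant '[[-1,[0,0,-20],[0,0,-7.8]],[-1,[0,0,0],[0,0,-7.8]],[-1,[-31,47,0],[0,0,0]],[-1,[-31,47,0],[0,0,0]],[-1,[-31,47,0],[0,0,0]],[-1,[-31,47,0],[0,0,0]],[-1,[-31,47,0],[0,0,0]],[-1,[-31,47,0],[0,0,0]]]'
python3 -m pendant '[[-1,[-31,47,20],[0,0,0]],[-1,[-31,47,20],[0,0,0]],[-1,[0,0,0],[0,0,0]],[-1,[0,0,0],[0,0,0]],[-1,[0,0,0],[0,0,0]],[-1,[0,0,0],[0,0,0]],[-1,[0,0,0],[0,0,0]]]'
python3 - <<'E'
from h import *
v=snap("wrist");cv2.imwrite("pics/w6.png",v[0][:,:,::-1])
x,f=fit("chase",[.483,-.312,.292],v);print(x,f)
plan(x[0],x[1],.0045,x[2])
E
```

```text
clock: 20.0
tool_pos: [0.5145, -0.2025, 0.1619]
eef_rot: [0.989, 0.145, -0.001, -0.0]
contact_force: [1.0, 0.1, -0.5]
opening: 1.002
finger_force: 0.0
clock: 20.88
tool_pos: [0.4836, -0.3081, 0.123]
eef_rot: [0.989, 0.145, 0.0, 0.0]
contact_force: [0.6, 0.6, -0.1]
opening: 1.0
finger_force: 0.0
[ 0.48399822 -0.31433391  0.29587067] 1.162397027015686
t 20.93 pos [ 0.4835 -0.3083  0.123 ] F [-1.   0.2  0.9] turn z deg -0.25 tilt corr deg [ 0.02 -0.02  0.  ] then shift mm [ -1.3   6.  118.5] now-frame [ -1.3   5.9 118.5]
```

View pics/w6.png

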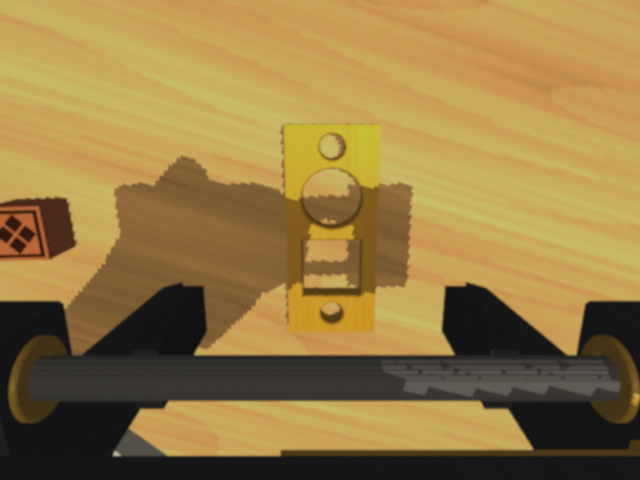

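The chase lies at columns 282–380, with the round window at (331,197) towards +x and the square one at (331,265). Gripping it.

```bash
python3 -m pendant '[[-1,[-0.8,4.6,40],[0,0,-0.2]],[-1,[0,0,40],[0,0,0]],[-1,[0,0,27],[0,0,0]],[-1,[0,0,11],[0,0,0]],[-1,[0,0,0],[0,0,0]],[-1,[0,0,0],[0,0,0]],[1,[0,0,0],[0,0,0]],[1,[0,0,0],[0,0,0]]]' 50
python3 -m pendant '[[1,[0,0,0],[0,0,0]],[1,[0,0,0],[0,0,0]],[1,[0,0,0],[0,0,0]],[1,[0,0,-10],[0,0,0]],[1,[0,0,-40],[0,0,0]],[1,[0,0,-50],[0,0,0]],[1,[0,0,0],[0,0,0]],[1,[0,0,0],[0,0,0]]]'
python3 -m pendant '[[1,[0,0,0],[0,0,0]],[1,[0,0,0],[0,0,0]],[1,[0,0,0],[0,0,0]]]'
python3 - <<'E'
from h import *
v=snap("wrist");p=v[3]["tool_pos"];cv2.imwrite("pics/w7.png",v[0][:,:,::-1])
print(fit("chase",[p[0],p[1]-.001,.292],v,z0=p[2]-.004,spread=.003),p)
plan(.6135,.1225,.11,.0205)
E
```

```text
clock: 21.92
tool_pos: [0.484, -0.3137, 0.0054]
eef_rot: [0.989, 0.146, 0.0, 0.0]
contact_force: [0.2, 0.4, -0.6]
opening: 0.797
finger_force: 0.0
clock: 22.92
tool_pos: [0.4827, -0.3131, 0.1041]
eef_rot: [0.989, 0.146, -0.001, -0.0]
contact_force: [0.6, -1.4, -4.2]
opening: 0.627
finger_force: 50.0
clock: 23.3
tool_pos: [0.4833, -0.3132, 0.104]
eef_rot: [0.989, 0.146, -0.001, -0.0]
contact_force: [0.1, -1.4, -5.0]
opening: 0.631
finger_force: 50.0
(array([ 0.48413696, -0.31399808,  0.2951293 ]), np.float64(1.865431785583496)) [ 0.48328343 -0.3131952   0.10397825]
t 23.35 pos [ 0.4834 -0.3133  0.1042] F [ 0.3  0.3 -3.5] turn z deg 15.67 tilt corr deg [-0.03  0.04  0.  ] then shift mm [ 139.  -433.    -5.8] now-frame [ 250.8 -379.4   -5.7]
```

View pics/w7.png

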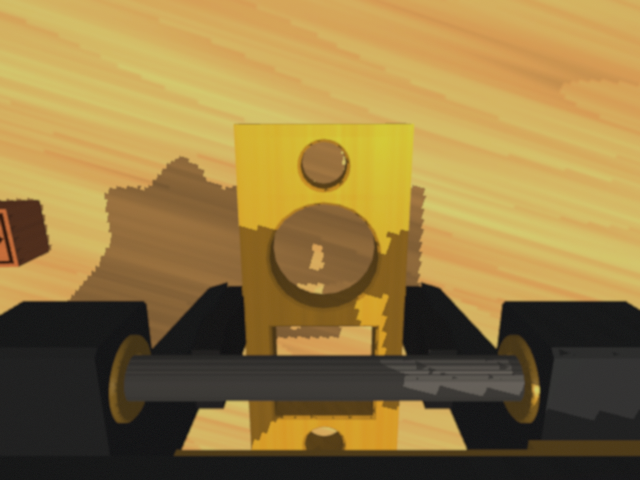

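```bash
python3 -m pendant '[[1,[0,0,0],[0,0,7.8]],[1,[0,0,0],[0,0,7.9]],[1,[15,-48,0],[0,0,0]],[1,[15,-48,0],[0,0,0]],[1,[15,-48,0],[0,0,0]],[1,[15,-48,0],[0,0,0]],[1,[15,-48,0],[0,0,0]],[1,[15,-48,0],[0,0,0]]]'
python3 -m pendant '[[1,[15,-48,0],[0,0,0]],[1,[15,-48,0],[0,0,0]],[1,[15,-40,0],[0,0,0]],[1,[4,-9,0],[0,0,0]],[1,[0,0,0],[0,0,0]],[1,[0,0,0],[0,0,0]],[1,[0,0,0],[0,0,0]],[1,[0,0,0],[0,0,0]]]'
python3 -m pendant '[[1,[0,0,0],[0,0,0]],[1,[0,0,0],[0,0,0]],[1,[0,0,0],[0,0,0]]]'
python3 - <<'E'
from h import *
plan(.6134,.1225,.048,.0195)
E
```

```text
clock: 24.35
tool_pos: [0.5683, -0.0219, 0.1047]
eef_rot: [1.0, 0.01, 0.0, -0.0]
contact_force: [0.3, -0.7, -4.2]
opening: 0.627
finger_force: 50.0
clock: 25.35
tool_pos: [0.6139, 0.1212, 0.1048]
eef_rot: [1.0, 0.009, -0.0, 0.0]
contact_force: [0.6, -0.1, -3.6]
opening: 0.622
finger_force: 50.0
clock: 25.72
tool_pos: [0.614, 0.1223, 0.1047]
eef_rot: [1.0, 0.01, 0.0, 0.0]
contact_force: [-0.4, 0.4, -3.6]
opening: 0.63
finger_force: 50.0
t 25.73 pos [0.614  0.1223 0.1047] F [-0.4  0.4 -3.6] turn z deg 0.03 tilt corr deg [ 0. -0. -0.] then shift mm [-0.5 -0.2 56.7] now-frame [-0.5 -0.2 56.7]
```

```bash
python3 -m pendant '[[1,[-0.5,-0.2,10],[0,0,0]],[1,[0,0,12],[0,0,0]],[1,[0,0,8],[0,0,0]],[1,[0,0,8],[0,0,0]],[1,[0,0,8],[0,0,0]],[1,[0,0,0],[0,0,0]],[1,[0,0,0],[0,0,0]]]'
python3 -m pendant '[[1,[0,0,6],[0,0,0]],[1,[0,0,4],[0,0,0]],[1,[0,0,1],[0,0,0]],[1,[0,0,0],[0,0,0]],[1,[0,0,0],[0,0,0]]]'
```

```text
clock: 26.6
tool_pos: [0.6137, 0.1225, 0.0589]
eef_rot: [1.0, 0.01, 0.0, 0.0]
contact_force: [0.0, -1.2, -3.2]
opening: 0.628
finger_force: 50.0
clock: 27.22
tool_pos: [0.6136, 0.1224, 0.0478]
eef_rot: [1.0, 0.01, 0.0, 0.0]
contact_force: [0.3, 0.1, -3.9]
opening: 0.634
finger_force: 50.0
```

```bash
python3 -m pendant '[[1,[0,0,1],[0,0,0]],[1,[0,0,0],[0,0,0]],[-1,[0,0,0],[0,0,0]],[-1,[0,0,0],[0,0,0]],[-1,[0,0,0],[0,0,0]],[-1,[0,0,0],[0,0,0]]]'
python3 -m pendant '[[-1,[0,0,-20],[0,0,0]],[-1,[0,0,-50],[0,0,0]],[-1,[0,0,-40],[0,0,0]],[-1,[0,0,0],[0,0,0]],[-1,[0,0,0],[0,0,0]],[-1,[0,0,0],[0,0,0]],[-1,[0,0,0],[0,0,0]],[-1,[0,0,0],[0,0,0]]]'
python3 - <<'E'
from h import *
v=snap("wrist");cv2.imwrite("pics/w8.png",v[0][:,:,::-1])
print(fit("chase",[.614,.122,.02],v,z0=.042,spread=.003),fit("bed",[.614,.122,.02],v))
plan(.4305,.081,.135,.02)
E
```

```text
clock: 27.98
tool_pos: [0.6136, 0.1225, 0.0468]
eef_rot: [1.0, 0.01, 0.0, 0.0]
contact_force: [-0.0, -0.3, -0.1]
opening: 0.998
finger_force: 0.0
clock: 28.98
tool_pos: [0.6131, 0.1224, 0.156]
eef_rot: [1.0, 0.01, -0.001, 0.0]
contact_force: [-0.3, -0.8, -0.4]
opening: 1.005
finger_force: 0.0
(array([0.6142854 , 0.12140768, 0.02259025]), np.float64(0.3206678032875061)) (array([0.61405847, 0.12211951, 0.02009831]), np.float64(0.34291693568229675))
t 29.02 pos [0.6132 0.1224 0.1562] F [-0.4 -0.1  0.1] turn z deg -0.0 tilt corr deg [ 0.02  0.05 -0.  ] then shift mm [-183.5   37.7   21.2] now-frame [-183.5   37.7   21.4]
```

View pics/w8.png

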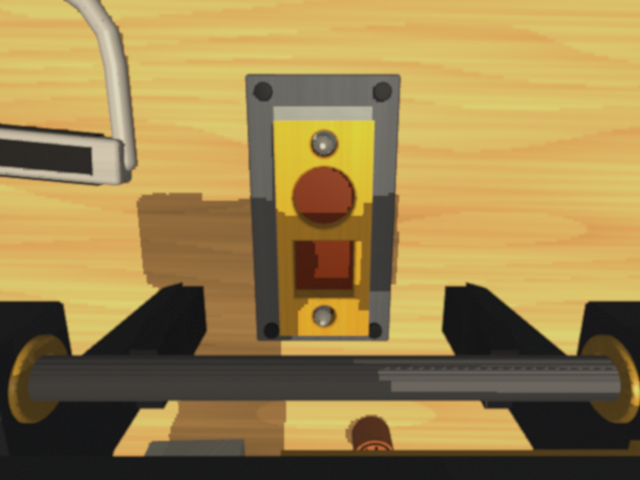

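The chase is seated, with both dowels showing at (323,143) and (323,316) and both windows clear. Next is the round die.

```bash
python3 -m pendant '[[-1,[-46,9.5,0],[0,0,0]],[-1,[-46,9.5,0],[0,0,0]],[-1,[-46,9.5,10],[0,0,0]],[-1,[-46,9.5,10],[0,0,0]],[-1,[0,0,0],[0,0,0]],[-1,[0,0,0],[0,0,0]],[-1,[0,0,0],[0,0,0]],[-1,[0,0,0],[0,0,0]]]'
python3 -m pendant '[[-1,[0,0,0],[0,0,0]],[-1,[0,0,0],[0,0,0]]]'
python3 - <<'E'
from h import *
v=snap("wrist");cv2.imwrite("pics/w9.png",v[0][:,:,::-1])
x,f=fit("round",[.4305,.081,0],v,spread=.006);print(x,f)
plan(x[0],x[1],.0185,.02)
E
```

```text
clock: 30.02
tool_pos: [0.4314, 0.0811, 0.1368]
eef_rot: [1.0, 0.01, 0.001, -0.0]
contact_force: [-1.2, -0.7, -0.3]
opening: 0.997
finger_force: 0.0
clock: 30.28
tool_pos: [0.4304, 0.0808, 0.1367]
eef_rot: [1.0, 0.01, 0.0, 0.0]
contact_force: [0.3, 0.0, -0.6]
opening: 0.999
finger_force: 0.0
[0.43067171 0.0785075  0.19029442] 0.6223732829093933
t 30.32 pos [0.4304 0.0808 0.1367] F [-0.6 -0.3  1.1] turn z deg -0.01 tilt corr deg [ 0.   -0.01  0.  ] then shift mm [  0.3   2.3 118.2] now-frame [  0.2   2.3 118.2]
```

View pics/w9.png

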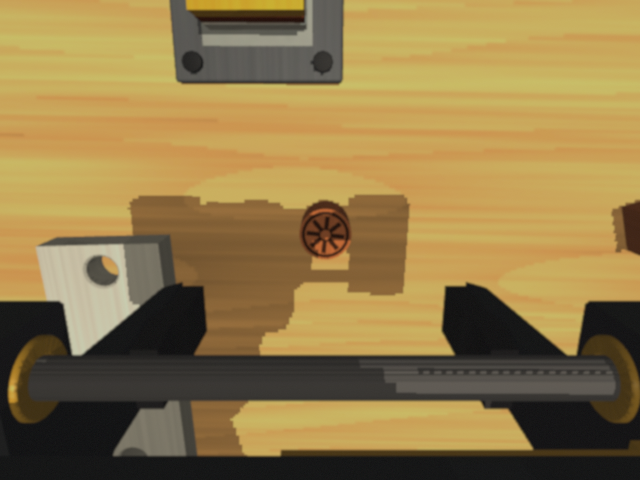

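```bash
python3 -m pendant '[[-1,[0.3,1.2,40],[0,0,0]],[-1,[0,0,40],[0,0,0]],[-1,[0,0,27],[0,0,0]],[-1,[0,0,11],[0,0,0]],[-1,[0,0,0],[0,0,0]],[-1,[0,0,0],[0,0,0]],[1,[0,0,0],[0,0,0]],[1,[0,0,0],[0,0,0]]]' 35
python3 -m pendant '[[1,[0,0,0],[0,0,0]],[1,[0,0,0],[0,0,0]],[1,[0,0,0],[0,0,0]],[1,[0,0,0],[0,0,0]],[1,[0,0,0],[0,0,0]],[1,[0,0,-10],[0,0,0]],[1,[0,0,-40],[0,0,0]],[1,[0,0,-60],[0,0,0]]]'
python3 -m pendant '[[1,[0,0,0],[0,0,0]],[1,[0,0,0],[0,0,0]],[1,[0,0,0],[0,0,0]],[1,[0,0,0],[0,0,0]]]'
python3 - <<'E'
from h import *
v=snap("wrist");p=v[3]["tool_pos"];cv2.imwrite("pics/w10.png",v[0][150:470,160:480,::-1])
print(fit("round",[p[0],p[1]-.001,0],v,z0=p[2]-.0185,spread=.002),p)
plan(.6363,.1229,.12,.0205)
E
```

```text
clock: 31.32
tool_pos: [0.4397, 0.0813, 0.027]
eef_rot: [1.0, 0.01, -0.008, 0.001]
contact_force: [0.2, 0.0, 0.0]
opening: 0.799
finger_force: 0.0
clock: 32.33
tool_pos: [0.4403, 0.0817, 0.137]
eef_rot: [1.0, 0.01, -0.01, 0.002]
contact_force: [1.7, 0.2, -2.8]
opening: 0.321
finger_force: 35.0
clock: 32.83
tool_pos: [0.4406, 0.0814, 0.1353]
eef_rot: [1.0, 0.01, -0.01, 0.002]
contact_force: [-0.5, 0.1, -2.4]
opening: 0.319
finger_force: 35.0
(array([0.44474505, 0.07834656, 0.07062047]), np.float64(2.0283327102661133)) [0.44058342 0.08142356 0.13529545]
t 32.88 pos [0.4407 0.0814 0.1355] F [ 1.  -0.6 -2.5] turn z deg -0.03 tilt corr deg [ 0.2   1.11 -0.  ] then shift mm [196.4 -37.4  15.5] now-frame [196.6 -37.6  11.5]
```

View pics/w10.png

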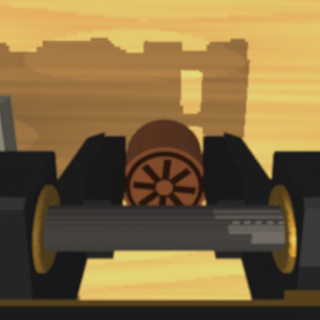

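The die is held only by the finger tips: the low, close-in pose was out of reach, so the TCP stopped at z=0.027 and about 9 mm forward. I'll set it down further out on clear bench and regrip.

```bash
python3 -m pendant '[[1,[18,20,0],[0,0,0]],[1,[18,20,0],[0,0,0]],[1,[18,20,0],[0,0,0]],[1,[18,21,0],[0,0,0]],[1,[18,21,0],[0,0,0]],[1,[18,21,0],[0,0,0]],[1,[0,0,0],[0,0,0]],[1,[0,0,0],[0,0,0]]]'
python3 -m pendant '[[1,[0,0,30],[0,0,0]],[1,[0,0,30],[0,0,0]],[1,[0,0,20],[0,0,0]],[1,[0,0,10],[0,0,0]],[1,[0,0,0],[0,0,0]],[1,[0,0,0],[0,0,0]],[1,[0,0,0],[0,0,0]],[1,[0,0,0],[0,0,0]]]'
python3 -c "
from h import *
plan(.55,-.04,.027,.02)"
```

```text
clock: 33.88
tool_pos: [0.5506, -0.0384, 0.1342]
eef_rot: [1.0, 0.01, -0.01, 0.001]
contact_force: [-0.2, 0.2, -2.0]
opening: 0.322
finger_force: 35.0
clock: 34.88
tool_pos: [0.5506, -0.0396, 0.0455]
eef_rot: [1.0, 0.01, -0.008, 0.002]
contact_force: [-0.1, -0.4, -1.5]
opening: 0.323
finger_force: 35.0
t 34.88 pos [ 0.5506 -0.0396  0.0455] F [-0.1 -0.4 -1.5] turn z deg -0.01 tilt corr deg [0.17 0.93 0.  ] then shift mm [-0.6  0.4 18.5] now-frame [-0.3  0.4 18.5]
```

```bash
python3 -m pendant '[[1,[0,0,10],[0,0,0]],[1,[0,0,5],[0,0,0]],[1,[0,0,2],[0,0,0]],[1,[0,0,0],[0,0,0]],[1,[0,0,0],[0,0,0]]]'
python3 -m pendant '[[1,[0,0,1],[0,0,0]],[1,[0,0,0],[0,0,0]],[1,[0,0,0],[0,0,0]]]'
```

```text
clock: 35.5
tool_pos: [0.5501, -0.0396, 0.028]
eef_rot: [1.0, 0.01, -0.008, 0.002]
contact_force: [0.3, -0.1, -1.9]
opening: 0.316
finger_force: 35.0
clock: 35.88
tool_pos: [0.55, -0.0396, 0.027]
eef_rot: [1.0, 0.01, -0.009, 0.002]
contact_force: [-0.5, -0.4, -1.4]
opening: 0.319
finger_force: 35.0
```

```bash
python3 -m pendant '[[1,[0,0,0.6],[0,0,0]],[1,[0,0,0],[0,0,0]],[-0.3,[0,0,0],[0,0,0]],[-0.3,[0,0,0],[0,0,0]],[-1,[0,0,0],[0,0,0]],[-1,[0,0,0],[0,0,0]],[-1,[0,0,-30],[0,0,0]],[-1,[0,0,-50],[0.2,1,0]]]'
python3 -m pendant '[[-1,[0,0,-27],[0,0,0]],[-1,[0,0,0],[0,0,0]],[-1,[0,0,0],[0,0,0]],[-1,[0,0,0],[0,0,0]],[-1,[0,0,0],[0,0,0]],[-1,[0,0,0],[0,0,0]]]'
python3 - <<'E'
from h import *
v=snap("wrist");cv2.imwrite("pics/w11.png",v[0][100:400,180:480,::-1])
x,f=fit("round",[.542,-.041,0],v,spread=.004);print(x,f)
plan(x[0],x[1],.0185,.02)
E
```

```text
clock: 36.88
tool_pos: [0.5505, -0.0391, 0.1059]
eef_rot: [1.0, 0.01, -0.001, -0.0]
contact_force: [0.2, 0.1, 0.0]
opening: 0.979
finger_force: 0.0
clock: 37.62
tool_pos: [0.551, -0.0393, 0.1328]
eef_rot: [1.0, 0.01, -0.0, -0.0]
contact_force: [0.0, -0.0, 0.5]
opening: 1.0
finger_force: 0.0
[ 0.54171363 -0.0412116   0.14488775] 0.4632031321525574
t 37.67 pos [ 0.5511 -0.0394  0.1329] F [0.4 0.  0.5] turn z deg -0.01 tilt corr deg [-0.03  0.02 -0.  ] then shift mm [ -9.5   1.7 114.4] now-frame [ -9.4   1.7 114.4]
```

View pics/w11.png

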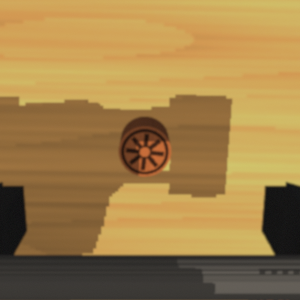

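The die stands upright, its top at about (325,252) in the full frame. Regripping it properly.

```bash
python3 -m pendant '[[-1,[-9.4,0.7,30],[0,0,0]],[-1,[0,0,40],[0,0,0]],[-1,[0,0,30],[0,0,0]],[-1,[0,0,14],[0,0,0]],[-1,[0,0,0],[0,0,0]],[-1,[0,0,0],[0,0,0]],[-1,[0,0,0],[0,0,0]],[-1,[0,0,0],[0,0,0]]]'
python3 -m pendant '[[1,[0,0,0],[0,0,0]],[1,[0,0,0],[0,0,0]],[1,[0,0,0],[0,0,0]],[1,[0,0,0],[0,0,0]],[1,[0,0,0],[0,0,0]],[1,[0,0,0],[0,0,0]],[1,[0,0,0],[0,0,0]]]' 35
python3 -m pendant '[[1,[0,0,-10],[0,0,0]],[1,[0,0,-40],[0,0,0]],[1,[0,0,-50],[0,0,0]],[1,[0,0,0],[0,0,0]],[1,[0,0,0],[0,0,0]],[1,[0,0,0],[0,0,0]]]'
python3 - <<'E'
from h import *
v=snap("wrist");p=v[3]["tool_pos"]
print(fit("round",[p[0],p[1]-.001,0],v,z0=p[2]-.0185,spread=.002),p)
plan(.6363,.1229,.12,.0205)
E
```

```text
clock: 38.67
tool_pos: [0.5425, -0.0402, 0.0201]
eef_rot: [1.0, 0.01, 0.001, -0.0]
contact_force: [-0.4, 0.1, -0.1]
opening: 0.999
finger_force: 0.0
clock: 39.55
tool_pos: [0.542, -0.0401, 0.0193]
eef_rot: [1.0, 0.01, 0.0, -0.0]
contact_force: [-0.5, 0.3, 1.3]
opening: 0.351
finger_force: 35.0
clock: 40.3
tool_pos: [0.5408, -0.0401, 0.1181]
eef_rot: [1.0, 0.01, -0.001, -0.0]
contact_force: [-0.2, 0.0, -0.8]
opening: 0.347
finger_force: 35.0
(array([ 0.54007502, -0.04117955,  0.09028495]), np.float64(1.257142424583435)) [ 0.54079059 -0.0401176   0.11812475]
t 40.35 pos [ 0.5409 -0.0401  0.1181] F [-0.3  0.4 -1.8] turn z deg -0.02 tilt corr deg [-0.04  0.14 -0.  ] then shift mm [  98.7 -161.1   -1.9] now-frame [  98.6 -161.1   -2. ]
```

```bash
python3 -m pendant '[[1,[25,-40,0],[0,0,0]],[1,[25,-40,0],[0,0,0]],[1,[25,-40,0],[0,0,0]],[1,[24,-41,0],[0,0,0]],[1,[0,0,0],[0,0,0]],[1,[0,0,0],[0,0,0]],[1,[0,0,0],[0,0,0]],[1,[0,0,0],[0,0,0]]]'
python3 -m pendant '[[1,[0,0,10],[0,0,0]],[1,[0,0,8],[0,0,0]],[1,[0,0,0],[0,0,0]],[1,[0,0,0],[0,0,0]],[1,[0,0,0],[0,0,0]],[1,[0,0,0],[0,0,0]]]'
python3 -c "
from h import *
plan(.6367,.1229,.0613,.0205)"
```

```text
clock: 41.35
tool_pos: [0.6374, 0.1213, 0.1194]
eef_rot: [1.0, 0.009, -0.0, 0.0]
contact_force: [-0.0, 0.4, -1.4]
opening: 0.35
finger_force: 35.0
clock: 42.1
tool_pos: [0.6379, 0.1228, 0.1017]
eef_rot: [1.0, 0.01, 0.0, -0.0]
contact_force: [-1.3, -0.7, -3.4]
opening: 0.347
finger_force: 35.0
t 42.1 pos [0.6379 0.1228 0.1017] F [-1.3 -0.7 -3.4] turn z deg -0.03 tilt corr deg [-0.04 -0.05 -0.  ] then shift mm [-1.2 -0.1 40.4] now-frame [-1.2 -0.1 40.4]
```

```bash
python3 -m pendant '[[1,[-1.2,-0.1,10],[0,0,0]],[1,[0,0,8],[0,0,0]],[1,[0,0,0],[0,0,0]],[1,[0,0,0],[0,0,0]],[1,[0,0,6],[0,0,0]],[1,[0,0,6],[0,0,0]],[1,[0,0,0],[0,0,0]]]'
python3 -m pendant '[[1,[0,0,5],[0,0,0]],[1,[0,0,3],[0,0,0]],[1,[0,0,1.5],[0,0,0]],[1,[0,0,0],[0,0,0]],[1,[0,0,0],[0,0,0]]]'
```

```text
clock: 42.98
tool_pos: [0.6359, 0.1228, 0.0707]
eef_rot: [1.0, 0.01, -0.001, -0.0]
contact_force: [-0.0, 1.0, -2.3]
opening: 0.349
finger_force: 35.0
clock: 43.6
tool_pos: [0.6366, 0.1228, 0.0621]
eef_rot: [1.0, 0.01, 0.0, -0.0]
contact_force: [-0.8, 0.4, -1.4]
opening: 0.348
finger_force: 35.0
```

```bash
python3 -m pendant '[[1,[0,0,0.6],[0,0,0]],[1,[0,0,0],[0,0,0]],[-0.2,[0,0,0],[0,0,0]],[-0.2,[0,0,0],[0,0,0]],[-1,[0,0,0],[0,0,0]],[-1,[0,0,0],[0,0,0]],[-1,[0,0,-20],[0,0,0]],[-1,[0,0,-50],[0,0,0]]]'
python3 -m pendant '[[-1,[0,0,-15],[0,0,0]],[-1,[0,0,0],[0,0,-8]],[-1,[0,0,0],[0,0,-8]],[-1,[0,0,0],[0,0,0]],[-1,[0,0,0],[0,0,0]]]'
python3 -c "
from h import *
plan(.436,-.133,.137,.30)"
```

```text
clock: 44.6
tool_pos: [0.6349, 0.1225, 0.1311]
eef_rot: [1.0, 0.01, -0.002, 0.0]
contact_force: [0.8, 0.3, 0.8]
opening: 0.997
finger_force: 0.0
clock: 45.22
tool_pos: [0.6364, 0.1227, 0.1465]
eef_rot: [0.989, 0.148, 0.0, -0.0]
contact_force: [-1.0, -0.4, -0.1]
opening: 1.002
finger_force: 0.0
t 45.23 pos [0.6364 0.1227 0.1465] F [-1.  -0.4 -0.1] turn z deg -0.18 tilt corr deg [-0.02 -0.02  0.  ] then shift mm [-267.   185.     9.5] now-frame [-266.4  185.9    9.3]
```

```bash
python3 -m pendant '[[-1,[-44,31,0],[0,0,0]],[-1,[-44,31,0],[0,0,0]],[-1,[-44,31,0],[0,0,0]],[-1,[-44,31,0],[0,0,0]],[-1,[-45,31,5],[0,0,0]],[-1,[-45,31,5],[0,0,0]],[-1,[0,0,0],[0,0,0]],[-1,[0,0,0],[0,0,0]]]'
python3 -m pendant '[[-1,[0,0,0],[0,0,0]],[-1,[0,0,0],[0,0,0]],[-1,[0,0,0],[0,0,0]]]'
python3 - <<'E'
from h import *
v=snap("wrist")
for p0 in([.435,-.133,.3],[.434,-.1365,.3],[.434,-.129,.2]):
    x,f=fit("square",p0,v,spread=.005);print(x,f)
plan(*x[:2],.0195,x[2])
E
```

```text
clock: 46.22
tool_pos: [0.4381, -0.1331, 0.1363]
eef_rot: [0.989, 0.149, 0.001, -0.0]
contact_force: [0.2, 0.4, 0.6]
opening: 1.003
finger_force: 0.0
clock: 46.6
tool_pos: [0.4376, -0.1327, 0.1361]
eef_rot: [0.989, 0.15, 0.0, -0.0]
contact_force: [-0.6, 0.8, -0.5]
opening: 1.003
finger_force: 0.0
[ 0.43590244 -0.13801193  0.31484345] 0.6550136804580688
[ 0.43588857 -0.13803658  0.31248279] 0.6545214653015137
[ 0.4358938  -0.13801061  0.31387331] 0.6548371315002441
t 46.65 pos [ 0.4374 -0.1329  0.1361] F [ 0.6 -0.1  0.5] turn z deg -0.79 tilt corr deg [-0.03 -0.04 -0.  ] then shift mm [ -3.    4.4 116.6] now-frame [ -3.1   4.5 116.6]
```

```bash
python3 -m pendant '[[-1,[-3,3.6,30],[0,0,-0.8]],[-1,[0,0,30],[0,0,0]],[-1,[0,0,20],[0,0,0]],[-1,[0,0,10],[0,0,0]],[-1,[0,0,10],[0,0,0]],[-1,[0,0,0],[0,0,0]],[-1,[0,0,0],[0,0,0]],[-1,[0,0,0],[0,0,0]]]'
python3 -c "
from h import *
plan(.4359,-.137,.0195,.3138)"
```

```text
clock: 47.65
tool_pos: [0.4356, -0.1377, 0.0366]
eef_rot: [0.988, 0.156, 0.001, -0.0]
contact_force: [0.7, 0.1, 0.6]
opening: 1.0
finger_force: 0.0
t 47.65 pos [ 0.4356 -0.1377  0.0366] F [0.7 0.1 0.6] turn z deg -0.04 tilt corr deg [ 0.   -0.08 -0.  ] then shift mm [ 0.5 -0.6 17.1] now-frame [ 0.4 -0.6 17.1]
```

```bash
python3 -m pendant '[[-1,[0,-0.4,6],[0,0,0]],[-1,[0,0,5],[0,0,0]],[-1,[0,0,5],[0,0,0]],[-1,[0,0,0],[0,0,0]],[-1,[0,0,0],[0,0,0]],[-1,[0,0,0],[0,0,0]]]'
python3 -c "
from h import *
plan(.4359,-.137,.0195,.3138)"
```

```text
clock: 48.4
tool_pos: [0.4373, -0.1379, 0.022]
eef_rot: [0.988, 0.156, -0.002, -0.001]
contact_force: [0.6, -0.2, -0.3]
opening: 1.0
finger_force: 0.0
t 48.4 pos [ 0.4373 -0.1379  0.022 ] F [ 0.6 -0.2 -0.3] turn z deg -0.04 tilt corr deg [-0.17  0.16 -0.  ] then shift mm [-1.1 -1.3  2.5] now-frame [-1.1 -1.3  2.5]
```

```bash
python3 -m pendant '[[1,[0,0,0],[0,0,0]],[1,[0,0,0],[0,0,0]],[1,[0,0,0],[0,0,0]],[1,[0,0,0],[0,0,0]],[1,[0,0,0],[0,0,0]],[1,[0,0,0],[0,0,0]],[1,[0,0,0],[0,0,0]]]' 35
python3 -m pendant '[[1,[0,0,-10],[0,0,0]],[1,[0,0,-40],[0,0,0]],[1,[0,0,-50],[0,0,0]],[1,[0,0,0],[0,0,0]],[1,[0,0,0],[0,0,0]],[1,[0,0,0],[0,0,0]],[1,[0,0,0],[0,0,0]]]'
python3 - <<'E'
from h import *
v=snap("wrist");p=v[3]["tool_pos"]
print(fit("square",[p[0]-.001,p[1]-.001,.314],v,z0=p[2]-.022,spread=.002),p)
plan(.5923,.1220,.12,.0205)
E
```

```text
clock: 49.28
tool_pos: [0.4373, -0.1377, 0.022]
eef_rot: [0.988, 0.156, -0.002, -0.001]
contact_force: [-0.7, 1.0, 0.2]
opening: 0.358
finger_force: 35.0
clock: 50.15
tool_pos: [0.437, -0.1379, 0.1209]
eef_rot: [0.988, 0.156, -0.003, -0.002]
contact_force: [-0.6, -0.2, -1.6]
opening: 0.357
finger_force: 35.0
(array([ 0.43880823, -0.13846096,  0.31170748]), np.float64(1.5711756944656372)) [ 0.43700133 -0.13787835  0.12090875]
t 50.2 pos [ 0.4372 -0.1379  0.1211] F [-0.   0.2 -2.3] turn z deg 16.78 tilt corr deg [-0.22  0.27 -0.  ] then shift mm [ 160.4 -256.7    1.1] now-frame [ 227.7 -199.4    0.8]
```

```bash
python3 -m pendant '[[1,[0,0,0],[0,0,8.4]],[1,[0,0,0],[0,0,8.4]],[1,[27,-43,0],[0,0,0]],[1,[27,-43,0],[0,0,0]],[1,[27,-43,0],[0,0,0]],[1,[27,-43,0],[0,0,0]],[1,[27,-43,0],[0,0,0]],[1,[26,-42,0],[0,0,0]]]'
python3 -m pendant '[[1,[0,0,0],[0,0,0]],[1,[0,0,0],[0,0,0]],[1,[0,0,0],[0,0,0]],[1,[0,0,0],[0,0,0]],[1,[0,0,5],[0,0,0]],[1,[0,0,0],[0,0,0]],[1,[0,0,0],[0,0,0]],[1,[0,0,0],[0,0,0]]]'
python3 - <<'E'
from h import *
v=snap("wrist");p=v[3]["tool_pos"]
for dx in(-.003,-.002,-.001,0,.001,.002,.003):
    b=fit("square",[p[0]+dx,p[1]-.001,.02],v,z0=p[2]-.022,spread=.0003);print(dx,np.round((b[0][:2]-p[:2])*1e3,2),round(b[1],3))
plan(.5931,.1220,.064,.0205)
print(p)
cv2.imwrite("pics/w12.png",cv2.resize(v[0][100:420,200:450,::-1],None,fx=1.8,fy=1.8,interpolation=cv2.INTER_CUBIC))
E
```

```text
clock: 51.2
tool_pos: [0.5937, 0.1237, 0.121]
eef_rot: [1.0, 0.01, -0.003, -0.001]
contact_force: [0.9, 0.0, -2.0]
opening: 0.356
finger_force: 35.0
clock: 52.2
tool_pos: [0.5936, 0.1222, 0.1169]
eef_rot: [1.0, 0.01, -0.002, -0.001]
contact_force: [-0.5, -0.6, -2.6]
opening: 0.355
finger_force: 35.0
-0.003 [ 2.06 -0.98] 1.649
-0.002 [ 2.08 -0.99] 1.649
-0.001 [ 2.06 -1.  ] 1.649
0 [ 2.08 -0.99] 1.649
0.001 [ 2.08 -0.99] 1.649
0.002 [ 2.08 -0.99] 1.649
0.003 [ 2.08 -0.99] 1.649
t 52.25 pos [0.5936 0.1221 0.1169] F [-0.6  0.4 -2.2] turn z deg -0.03 tilt corr deg [-0.12  0.2   0.  ] then shift mm [-0.5  0.1 52.9] now-frame [-0.3  0.2 52.9]
[0.59359276 0.12215137 0.11691266]
```

```bash
python3 -m pendant '[[1,[-1.6,0.1,10],[0,0,0]],[1,[0,0,10],[0,0,0]],[1,[0,0,10],[0,0,0]],[1,[0,0,5],[0,0,0]],[1,[0,0,0],[0,0,0]],[1,[0,0,0],[0,0,0]]]'
python3 -m pendant '[[1,[0,0,3],[0,0,0]],[1,[0,0,3],[0,0,0]],[1,[0,0,3],[0,0,0]],[1,[0,0,0],[0,0,0]],[1,[0,0,0],[0,0,0]]]'
python3 -m pendant '[[1,[0,0,3],[0,0,0]],[1,[0,0,3],[0,0,0]],[1,[0,0,0],[0,0,0]],[1,[0,0,0],[0,0,0]]]'
```

```text
clock: 53.0
tool_pos: [0.5921, 0.122, 0.0821]
eef_rot: [1.0, 0.01, -0.002, -0.001]
contact_force: [0.8, -0.1, -1.9]
opening: 0.355
finger_force: 35.0
clock: 53.62
tool_pos: [0.5918, 0.122, 0.0728]
eef_rot: [1.0, 0.01, -0.002, -0.001]
contact_force: [0.6, 0.3, -2.1]
opening: 0.357
finger_force: 35.0
clock: 54.12
tool_pos: [0.5917, 0.122, 0.0668]
eef_rot: [1.0, 0.01, -0.002, -0.001]
contact_force: [-1.4, -0.3, -1.2]
opening: 0.351
finger_force: 35.0
```

No contact and nearly home. Lowering the last bit, then releasing and checking.

```bash
python3 -m pendant '[[1,[0,0,2],[0,0,0]],[1,[0,0,1],[0,0,0]],[1,[0,0,0],[0,0,0]],[1,[0,0,0],[0,0,0]],[-0.2,[0,0,0],[0,0,0]],[-0.2,[0,0,0],[0,0,0]],[-1,[0,0,0],[0,0,0]],[-1,[0,0,0],[0,0,0]]]'
python3 -m pendant '[[-1,[0,0,-20],[0,0,0]],[-1,[0,0,-50],[0,0,0]],[-1,[-10,0,-40],[0.1,0.2,0]],[-1,[0,0,0],[0,0,0]],[-1,[0,0,0],[0,0,0]],[-1,[0,0,0],[0,0,0]],[-1,[0,0,0],[0,0,0]]]'
python3 - <<'E'
from h import *
v=snap("wrist")
c,_=fit("chase",[.614,.1215,.021],v,z0=.042,spread=.002);print(c,_)
a=fit("round",[.636,.122,0],v,z0=.042,spread=.003);b=fit("square",[.592,.121,.02],v,z0=.042,spread=.003);print(a,b)
for n in(a,b):
    d=n[0][:2]-c[:2];print(np.round([d[0]+.021*d[1],d[1]-.021*d[0]],4))
cv2.imwrite("pics/w13.png",cv2.resize(v[0][50:360,200:440,::-1],None,fx=1.9,fy=1.9,interpolation=cv2.INTER_CUBIC))
s=r.get_state();print(s["clock"],s["contact_force"])
E
```

```text
clock: 55.12
tool_pos: [0.5918, 0.122, 0.0638]
eef_rot: [1.0, 0.01, -0.002, -0.001]
contact_force: [0.1, 1.2, -0.0]
opening: 0.786
finger_force: 0.0
clock: 56.0
tool_pos: [0.5817, 0.1215, 0.1729]
eef_rot: [1.0, 0.01, -0.001, -0.002]
contact_force: [0.4, -0.0, -0.2]
opening: 0.997
finger_force: 0.0
[0.61433588 0.12140972 0.02121006] 0.29570654034614563
(array([0.63606194, 0.12175432, 0.09777926]), np.float64(0.28175291419029236)) (array([0.59469275, 0.11917833, 0.02814759]), np.float64(0.4044198989868164))
[ 0.0217 -0.0001]
[-0.0197 -0.0018]
56.05 [-0.7347064   0.23361092 -0.04489709]
```

View pics/w13.png

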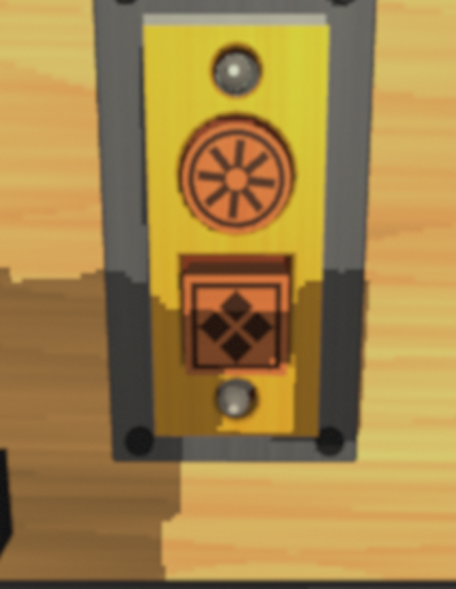

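Both dies sit pattern up in their windows, the round one at about (237,178) and the square one at about (236,325). Measured at home height, both are within 2.5 mm of their window centres. Handing in.

```bash
python3 -c "
from plant import r
print(r.finish_job())"
```

```text
the job is handed in; nothing more can be done
None
```

I made up the press bed (packing plate, insulating board, then chase), put both dies in their windows pattern up, and handed the job in at about 56 s; no verdict came back, but the last wrist picture showed everything seated.

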